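# Sort tagged bored housings, draw the plug gauge halfway and hold it

## Robot

A 6-joint arm with a two-finger parallel gripper is mounted at the origin on a cart in front of the work surface, level with it; the furniture and walls round the work are solid. World frame = base frame: x ahead of the robot, y to its left, z up, the work surface at z = 0. Lengths are in m, angles in degrees, forces in N, time in s.
With the tool pointing down it reaches from about 0.25 to 0.8 m from the base axis. Payload 8.5 kg.
Tool frame: the origin (TCP) lies on the centre line of the jaws, within the pads' length; the fingertips stand 8 mm ahead of it and the grasp point (between the pads) lies 11 mm behind it (env.tips_ahead is the distance from the TCP to the fingertips, in m); z points along the fingers, y is the line along which they close (so a half turn about z gives the same grasp; the last joint's range is limited). The gripper opens to 85 mm and grips with 20 to 120 N. Pads are 22 mm wide; open, the fingers measure 114 mm over their backs; the gripper's body (76 mm by 85 mm) begins 54 mm behind the grasp point. The pads swing forward as they close: fully open they stand 13 mm farther back than shut.
Start: joints at [66.291, 13.648, -0.773, 75.585, 0, 90], TCP at [0.211, 0.481, 0.239] pointing down, gripper open.
Joint ranges: [-152.45, 152.45], [-59.26, 108.67], [-65.41, 83.53], [-104.44, 129.93], [-82.83, 76.93], [-180, 180]. Speed limits (degrees/s): [127.2, 127.2, 159.86, 180, 180, 180].

## Interface

Orientations are given as a 3x3 rotation matrix whose columns are the frame's x, y, z axes.
In Python, from station import env gives the robot as it stands.
- The arm moves only by the tool carry_out, never from a script. Its argument "series" is a list of rows, each an object with "translation": the shift along the tool's x, y, z in m, a list of three; "rot": the turn, a rotation vector about the tool's x, y, z in degrees, a list of three. In form: [{"translation": [x, y, z], "rot": [wx, wy, wz]}, ...]. A call has exactly 5 rows; each row is the pose to reach, as a shift and turn from the pose commanded when the call began, along the tool's axes at that moment; what a row does not reach only later rows make up. A row lasts 1/12 s, in which the tool goes at most 41.7 mm and 7.16 degrees, less where a joint would pass 70% of its speed; a pose out of reach is approached as far as the arm can. A call with a gripper value outside its range is refused whole. "claw" is the closure, from 0 (fully open) to 1 (shut), set as the call begins (left out, the last holds). The fingers move at their own pace and stop on an object; "newtons" is the grip in N (left out, the last holds). Time passes only in rows, so rows that repeat a pose let the fingers close, or fill a call up. It gives the time, the measured TCP pose, the force, the opening and the grip force at its end, in the units of the state.
- env.state(): the state, without advancing time (a new reading comes with each control period).
- env.get_image(name): name is "side" or "top" or "wrist"; returns (picture, depth): 420x560x3 uint8, red, green, blue; 420x560 float32, m along the optical axis (not along the pixel's ray), 0 where there is no reading.
- env.camera_model(name): a dict with "mtx" (3x3 intrinsics, pixels), "k1" (the pictures are not rectified: a ray, as slopes to the right and down, at radius r is drawn at 1 + k1 r^2 times it, then the intrinsics apply), "R" (3x3) and "t" (3): a world point X has camera coordinates R X + t. Camera axes: x right, y down, z forward; pixel columns grow to the right and rows downward; lengths in m; the calibration is good to about 2 mm. A picture is of the moment at which its call begins: read the wrist's pose just before it. camera_model takes no time and is no camera call; for the wrist camera it gives the pose at the moment of the call.
- env.hand_in(): hands the job in; it is judged then, once.
The state is a dict: "time": time; "qpos": joint angles; "dq": joint speeds; "tau": joint torques, N m; "tool_pos": TCP position; "ee_rot": TCP orientation; "wrist_force": force on the tool from outside, world axes, zero at the start; "wrist_torque": the same for the moment, N m; "width": finger opening in m; "grasp_force": force on a finger pad.
Only numpy, scipy, OpenCV 4.12 (cv2) and the standard library are available. Lean on these libraries where they do the work, as an engineer would, in place of code of your own. Each camera call takes 0.05 s, during which the arm holds its last target. There are 200 camera calls.

## Task

Two bored housings stand on the bench with their plug gauges fully home in the bores: put the one with the round brass tag into the pass nest, whose tab carries the same round disc, and the one with the bar tag into the reject nest, whose tab carries a bar, each flat on the nest's floor and with its gauge still fully home. Then draw the plug gauge of the passed housing straight up, leaving the housing seated in its nest, until the groove round the middle of the gauge's shank is level with the housing's top; never pull it right out, and finish the program with the gripper still holding it there. Leave the brass block, the solder spool and the ball bearing where they are.

Things in the scene. Friction and masses are not known exactly. Their poses are not given: they have to be found in the camera images.
- pass_housing: passed housing (round tag): aluminium block 66 (x) x 40 (y) x 50 (z) mm, about 0.6 kg, loose; origin at the centre of its underside, z up. A vertical blind bore in the middle of its top, 19.4 mm wide, 44 mm deep, holds a plug gauge. Tag on top near the -x end: a raised round brass disc 16 mm in diameter. Grip it across the 40 mm faces, upper half
- reject_housing: rejected housing (bar tag): aluminium block 66 (x) x 40 (y) x 50 (z) mm, about 0.6 kg, loose; origin at the centre of its underside, z up. A vertical blind bore in the middle of its top, 19.4 mm wide, 44 mm deep, holds a plug gauge. Tag on top near the -x end: a raised narrow brass bar 28 x 5 mm lying across (along y). Grip it across the 40 mm faces, upper half
- pass_gauge: steel plug gauge, 0.12 kg, loose in the passed housing's bore (0.7 mm play each side): round shank 18 mm across, 42 long, groove round it 21 mm from the foot; knurled head 24 mm across, 24 high. Origin: centre of the shank's foot, z up to the head. Fully home (head on the housing) it is 8 mm above the housing's origin; groove level with the top: 29 mm
- reject_gauge: steel plug gauge, 0.12 kg, loose in the rejected housing's bore (0.7 mm play each side): round shank 18 mm across, 42 long, groove round it 21 mm from the foot; knurled head 24 mm across, 24 high. Origin: centre of the shank's foot, z up to the head. Fully home (head on the housing) it is 8 mm above the housing's origin; groove level with the top: 29 mm
- pass_nest: pass nest: fixed dark steel pocket, open at the top: inside 74 (x) x 48 (y) mm, walls 6 mm thick, rim 14 mm and floor 4 mm above the worktop. Origin on the worktop under the pocket's centre. A low tab at its -x end carries a raised round brass disc 16 mm in diameter. A housing fits either way round
- reject_nest: reject nest: fixed dark steel pocket, open at the top: inside 74 (x) x 48 (y) mm, walls 6 mm thick, rim 14 mm and floor 4 mm above the worktop. Origin on the worktop under the pocket's centre. A low tab at its -x end carries a raised narrow brass bar 28 x 5 mm lying across (along y). A housing fits either way round
- brass_block: bystander, leave alone: brass block 30 x 50 x 20 mm, origin at the centre of its underside
- solder_spool: bystander, leave alone: spool of solder wire standing on its flange, 38 mm across, 28 mm high, origin at the centre of its underside
- ball_bearing: bystander, leave alone: ball bearing lying flat, 47 mm across, 14 mm high, origin at the centre of its underside

How it is judged (in metres and radians):
On the way:
1. both housings sit flat in their own nests, gauges fully home and let go (z of pass_housing in the frame of pass_nest between 0.001 and 0.0065 m and horizontal distance between pass_housing and pass_nest below 0.009 m and angle between the x axis of pass_housing and the x axis of pass_nest, either way round below 0.2 rad and angle between each of pass_housing, reject_housing's own z axis and vertical below 0.05 rad and z of reject_housing in the frame of reject_nest between 0.001 and 0.0065 m and horizontal distance between reject_housing and reject_nest below 0.009 m and angle between the x axis of reject_housing and the x axis of reject_nest, either way round below 0.2 rad and z of pass_gauge in the frame of pass_housing below 0.0115 m and z of reject_gauge in the frame of reject_housing below 0.0115 m and contact force between the fingers and pass_housing below 0.1 N and contact force between the fingers and pass_gauge below 0.1 N and contact force between the fingers and reject_housing below 0.1 N and contact force between the fingers and reject_gauge below 0.1 N), for 0.2 s.
At the end, for the whole second after the job is handed in: Both housings flat in their own nests (2.5 mm, 0.2 rad); reject gauge home (3.5 mm); pass gauge drawn 21 mm +-7 mm, in line (0.08 rad), still, gripped (over 1 N), pressing the housing under 8 N; fingers off the housing; bystanders moved under 30 mm (z of pass_housing in the frame of pass_nest between 0.001 and 0.0065 m and horizontal distance between pass_housing and pass_nest below 0.009 m and angle between the x axis of pass_housing and the x axis of pass_nest, either way round below 0.2 rad and angle between each of pass_housing, reject_housing's own z axis and vertical below 0.05 rad and z of reject_housing in the frame of reject_nest between 0.001 and 0.0065 m and horizontal distance between reject_housing and reject_nest below 0.009 m and angle between the x axis of reject_housing and the x axis of reject_nest, either way round below 0.2 rad and z of reject_gauge in the frame of reject_housing below 0.0115 m and z of pass_gauge in the frame of pass_housing between 0.022 and 0.036 m and angle between the z axis of pass_gauge and the z axis of pass_housing, either way round below 0.08 rad and contact force between the fingers and pass_gauge above 1 N and contact force between the fingers and pass_housing below 0.5 N and contact force between pass_gauge and pass_housing below 8 N and linear speed of pass_gauge below 0.01 m/s and distance of each of brass_block, solder_spool, ball_bearing from where it was at the start of the episode below 0.03 m); the arm keeps its last pose, push and grip.
It fails at once if a housing lifted or out of its nest while its gauge is drawn out ((z of pass_gauge in the frame of pass_housing above 0.018 m and (z of pass_housing in the frame of pass_nest above 0.011 m or horizontal distance between pass_housing and pass_nest above 0.02 m)) or (z of reject_gauge in the frame of reject_housing above 0.018 m and (z of reject_housing in the frame of reject_nest above 0.011 m or horizontal distance between reject_housing and reject_nest above 0.02 m))).
It fails at once if a gauge pulled right out of its bore (z of pass_gauge in the frame of pass_housing above 0.046 m or z of reject_gauge in the frame of reject_housing above 0.046 m).
It fails at once if a bystander moved more than 30 mm (distance of any of brass_block, solder_spool, ball_bearing from where it was at the start of the episode above 0.03 m).
It also fails if it takes over 72 s, if anything falls off the work surface, if the arm or the gripper's body presses on something with over 40 N, if the wrist force passes 120 N, or if a joint passes its speed limit or range.

## Working session

There is one attempt and no reset: what is moved stays moved. The work goes in short steps, Python scripts to look and compute and a tool call to move; the robot and the scene stay as the last step left them, time stands still between calls to the robot, and variables do not carry over. Pictures are saved under pics/ and viewed, at most 10 in all, crops included, and the job is handed in when it is done.

Besides the shell and the picture viewer there is one more tool, called after "Emit:" as a command line: name --argument value ..., lists and objects as JSON in quotes. carry_out: Moves the arm, as the interface text tells. Its arguments: {"type":"object","properties":{"series":{"type":"array"},"claw":{"type":"number"},"newtons":{"type":"number"}},"required":["series"]}

```bash
mkdir -p pics; ls; python3 - <<'E'
from station import env
import cv2,numpy as np
s=env.state();print({k:np.round(v,3).tolist() for k,v in s.items()})
for n in ("top","side"):
    im,d=env.get_image(n);m=env.camera_model(n)
    np.savez(n+".npz",im=im,d=d,**{k:m[k] for k in m});cv2.imwrite(f"pics/{n}0.png",im[:,:,::-1])
    print(n,m)
E
```

```text
pics
{'time': 0.0, 'qpos': [66.293, 13.681, -0.816, 75.585, -0.001, 90.0], 'dq': [-0.0, -0.063, 0.029, 0.095, -0.083, -0.05], 'tau': [-0.001, -53.879, 34.644, 0.019, -0.0, -0.0], 'tool_pos': [0.211, 0.48, 0.239], 'ee_rot': [[-0.916, 0.402, -0.001], [0.402, 0.916, -0.001], [-0.0, -0.001, -1.0]], 'wrist_force': [0.677, -0.86, -0.34], 'wrist_torque': [0.022, -0.023, 0.022], 'grasp_force': 0.0, 'width': 0.085}
top {'mtx': array([[387.63440451,   0.        , 280.8547011 ],
       [  0.        , 387.63440451, 209.65070929],
       [  0.        ,   0.        ,   1.        ]]), 'k1': -0.11198125840106674, 'R': array([[-0.02271435, -0.99964513,  0.01391673],
       [-0.989059  ,  0.02043989, -0.14609761],
       [ 0.14576131, -0.01708298, -0.98917229]]), 't': array([-0.01872677,  0.51704675,  0.80546171])}
side {'mtx': array([[389.93877204,   0.        , 274.39687936],
       [  0.        , 389.93877204, 212.40151942],
       [  0.        ,   0.        ,   1.        ]]), 'k1': -0.04918605849857788, 'R': array([[ 0.94367823, -0.33068342, -0.01094914],
       [-0.17783456, -0.47902843, -0.85959679],
       [ 0.27900946,  0.81312991, -0.51085563]]), 't': array([-0.48456722,  0.10721717,  0.88189742])}
```

View pics/top0.png

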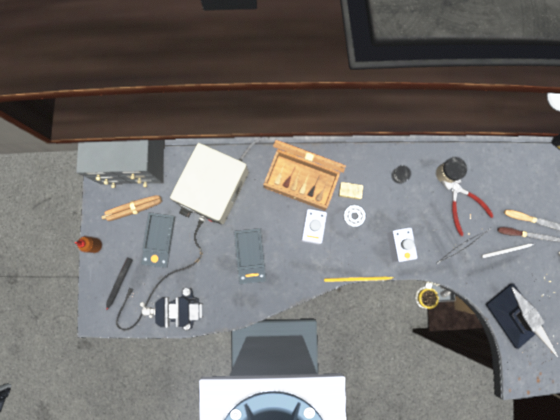

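View pics/side0.png

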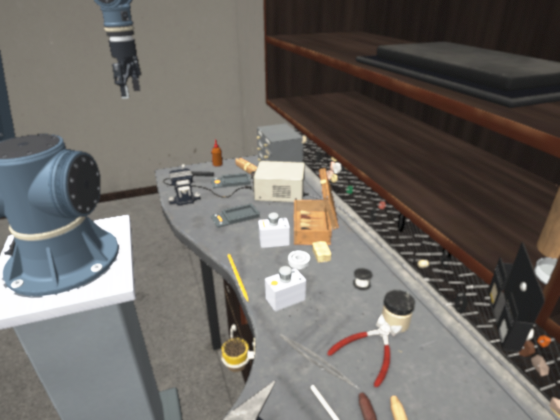

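The top view shows white housings near (314,226) and (403,245). The dark nests, with tabs at their lower ends, are near (158,240) and (250,254). I'll crop for the tags and measure.

```bash
cat > h.py <<'E'
import numpy as np,cv2
def load(n):
    z=np.load(n if n.endswith('npz') else n+".npz");return {k:z[k] for k in z.files}
def cast(m,uv,z):
    uv=np.atleast_2d(np.float64(uv));K=m['mtx'];
    x=cv2.undistortPoints(uv[:,None],K,np.array([float(m['k1']),0,0,0]))[:,0]
    r=np.c_[x,np.ones(len(x))]@m['R'];c=-m['R'].T@m['t']
    return c+r*((z-c[2])/r[:,2])[:,None]
def proj(m,X):
    return cv2.projectPoints(np.float64(X).reshape(-1,1,3),cv2.Rodrigues(m['R'])[0],m['t'],m['mtx'],np.array([float(m['k1']),0,0,0]))[0][:,0]
def depthpts(m,mask):
    v,u=np.nonzero(mask&(m['d']>0));x=cv2.undistortPoints(np.c_[u,v].astype(float)[:,None],m['mtx'],np.array([float(m['k1']),0,0,0]))[:,0]
    return (np.c_[x,np.ones(len(x))]*m['d'][v,u][:,None]-m['t'])@m['R'],u,v
E
python3 - <<'E'
from h import *
m=load("top");im=m['im'];print("cam",-m['R'].T@m['t'])
c=im[200:290,130:430];cv2.imwrite("pics/crop.png",cv2.resize(c,(800,240),interpolation=cv2.INTER_CUBIC)[:,:,::-1])
for n,uv in dict(A=(314,226),B=(403,245),N1=(158,240),N2=(250,254),block=(352,190),bear=(355,215),spool=(401,174)).items():
    print(n,cast(m,uv,0.05 if n in'AB' else 0.01).round(3), m['d'][uv[1],uv[0]])
P,u,v=depthpts(m,np.ones((420,560),bool))
hs=np.zeros((420,560));hs[v,u]=P[:,2]
# housings: height 40..56mm
for n,(a,b,c0,d0) in dict(A=(205,245,298,332),B=(225,266,388,420)).items():
    w=np.zeros((420,560),bool);w[a:b,c0:d0]=1
    k=(w&(hs>.04)&(hs<.058)).astype(np.uint8)
    cs=max(cv2.findContours(k,0,2)[0],key=cv2.contourArea)
    q=cast(m,cs[:,0],.05)[:,:2].astype(np.float32)
    print(n,cv2.minAreaRect(q*1000), "h",np.median(hs[k>0]))
    kg=w&(hs>.062);print(" gauge",depthpts(m,kg)[0].mean(0).round(4),kg.sum())
for n,(a,b,c0,d0) in dict(N1=(205,275,135,182),N2=(220,290,228,275)).items():
    w=np.zeros((420,560),bool);w[a:b,c0:d0]=1
    k=(w&(hs>.008)&(hs<.025)).astype(np.uint8)
    cs=max(cv2.findContours(k,0,2)[0],key=cv2.contourArea)
    print(n,cv2.minAreaRect(cast(m,cs[:,0],.014)[:,:2].astype(np.float32)*1000),k.sum(),np.median(hs[w]))
E
```

```text
cam [ 0.39355922 -0.01552881  0.87254031]
A [[ 0.478 -0.1    0.05 ]] 0.8001515
B [[ 0.432 -0.291  0.05 ]] 0.80027324
N1 [[0.458 0.246 0.01 ]] 0.86215234
N2 [[0.423 0.04  0.01 ]] 0.86084217
block [[ 0.563 -0.194  0.01 ]] 0.8689071
bear [[ 0.505 -0.198  0.01 ]] 0.8790848
spool [[ 0.598 -0.311  0.01 ]] 0.8690113
A ((478.55474853515625, -98.9412841796875), (40.50637435913086, 66.99810791015625), 78.41483306884766) h 0.05078559876715743
 gauge [ 0.4784 -0.0987  0.0737] 114
B ((433.8299255371094, -293.0704650878906), (65.71145629882812, 45.09686279296875), 7.776571750640869) h 0.051009189100527
 gauge [ 0.4335 -0.2922  0.0732] 118
N1 ((472.1307373046875, 245.7962646484375), (63.027427673339844, 90.52239227294922), 81.3671646118164) 441 0.0020807126032332027
N2 ((431.1314392089844, 43.046016693115234), (94.28353118896484, 60.162479400634766), 5.077358722686768) 411 0.002057327529225126
```

View pics/crop.png

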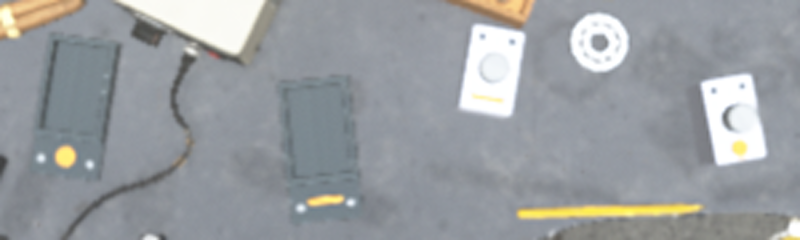

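The crop shows that the left housing at (490,70), with a bar tag, is the reject. The right one at (735,120), with a disc, is the pass. The left nest carries the disc at (65,156), so it is the pass nest, and the middle nest carries the bar at (325,200), so it is the reject nest.

```bash
cat >> h.py <<'E'
def go(env,x,y,z,yaw):
    s=env.state();R=np.array(s['ee_rot']);p=np.array(s['tool_pos'])
    from scipy.spatial.transform import Rotation as Ro
    a=np.radians(90+yaw);Y=np.array([np.cos(a),np.sin(a),0]);Z=np.array([0,0,-1.]);T=np.c_[np.cross(Y,Z),Y,Z]
    print("go",(R.T@(np.array([x,y,z])-p)).round(4),Ro.from_matrix(R.T@T).as_rotvec(degrees=True).round(2))
E
python3 - <<'E'
from h import *
from station import env
m=load("top");P,u,v=depthpts(m,np.ones((420,560),bool))
hs=np.zeros((420,560));hs[v,u]=P[:,2]
for n,(a,b,c,d) in dict(instr=(140,222,170,248),wood=(140,208,262,348),micro=(285,335,140,205),cab=(135,190,78,165),spool=(160,185,390,412),jar=(150,185,438,468)).items():
    k=np.zeros((420,560),bool);k[a:b,c:d]=1;k&=hs>.02
    Q=depthpts(m,k)[0];print(n,Q.min(0).round(3),Q.max(0).round(3))
w=env.camera_model("wrist");s=env.state();R=np.array(s['ee_rot'])
c=-w['R'].T@w['t'];print("wristcam in tool",R.T@(c-s['tool_pos']),(w['R']@R).round(2),w['mtx'][0,0])
go(env,.44,.25,.26,-8.6)
E
```

```text
instr [0.49  0.043 0.02 ] [0.658 0.204 0.083]
wood [ 0.52  -0.181  0.02 ] [0.659 0.008 0.136]
micro [0.268 0.141 0.02 ] [0.343 0.267 0.082]
cab [0.579 0.181 0.02 ] [0.686 0.391 0.208]
spool [ 0.577 -0.328  0.025] [ 0.616 -0.289  0.033]
jar [ 0.573 -0.447  0.021] [ 0.626 -0.395  0.063]
wristcam in tool [ 7.73172034e-02 -1.14241987e-04 -1.32503948e-01] [[ 0.    1.    0.  ]
 [-0.95  0.   -0.31]
 [-0.31 -0.    0.95]] 326.2652167582579
go [-0.3023 -0.1188 -0.0211] [-8.000e-02 -1.000e-02 -1.511e+01]
```

Emit:
carry_out --series '[{"translation": [-0.03, -0.012, -0.004], "rot": [0, 0, -3]}, {"translation": [-0.065, -0.025, -0.01], "rot": [0, 0, -6]}, {"translation": [-0.1, -0.04, -0.02], "rot": [0, 0, -9]}, {"translation": [-0.135, -0.053, -0.02], "rot": [0, 0, -12]}, {"translation": [-0.17, -0.067, -0.02], "rot": [0, 0, -15]}]' --claw 0

```text
time: 0.52
tool_pos: [0.3407, 0.3498, 0.2596]
ee_rot: [[-0.989, 0.148, 0.0], [0.148, 0.989, 0.0], [-0.0, 0.0, -1.0]]
wrist_force: [0.4, -0.6, -0.3]
width: 0.0855
grasp_force: 0.0
```

```bash
python3 - <<'E'
from h import *
from station import env
go(env,.42,.25,.26,-8.6)
E
```

```text
go [-0.0932 -0.087  -0.0004] [0.03 0.02 0.08]
```

Emit:
carry_out --series '[{"translation": [-0.03, -0.028, 0], "rot": [0, 0, 0]}, {"translation": [-0.06, -0.056, 0], "rot": [0, 0, 0]}, {"translation": [-0.085, -0.08, 0], "rot": [0, 0, 0]}, {"translation": [-0.093, -0.087, 0], "rot": [0, 0, 0]}, {"translation": [-0.093, -0.087, 0], "rot": [0, 0, 0]}]'

```text
time: 0.93
tool_pos: [0.4198, 0.2488, 0.259]
ee_rot: [[-0.988, 0.155, -0.0], [0.155, 0.988, -0.001], [0.0, -0.001, -1.0]]
wrist_force: [0.2, 0.2, -0.0]
width: 0.0854
grasp_force: 0.0
```

```bash
cat >> h.py <<'E'
def snap(env,name):
    m=env.camera_model("wrist");im,d=env.get_image("wrist")
    np.savez(name+".npz",im=im,d=d,**m);cv2.imwrite(f"pics/{name}.png",im[:,:,::-1])
    return load(name)
E
python3 - <<'E'
from h import *
from station import env
m=snap(env,"w1");print(proj(m,[.472,.246,.01]),proj(m,[.42,.25,.01]))
E
```

```text
[[288.04395496 216.47513733]] [[284.77583325 174.96778704]]
```

View pics/w1.png

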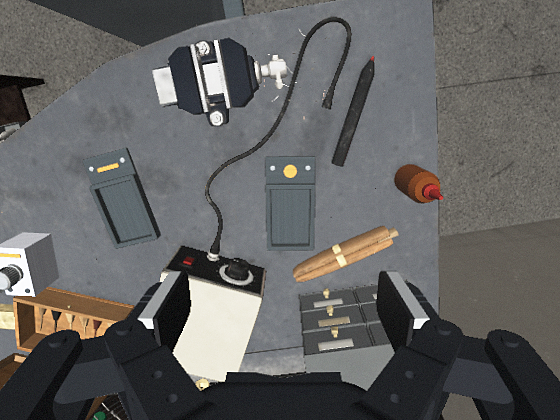

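The wrist view shows the pass nest centred at (291,205) with its disc at (290,172). The reject nest is at (127,203), with its bar at (107,168).

```bash
cat > nests.py <<'E'
from h import *
import sys
m=load("w1");P,u,v=depthpts(m,np.ones((420,560),bool))
hs=np.zeros((420,560));hs[v,u]=P[:,2]
for n,(a,b,c,d) in dict(N1=(145,258,258,324),N2=(140,255,80,165)).items():
    w=np.zeros((420,560),bool);w[a:b,c:d]=1
    bench=np.median(hs[w&(hs<.003)&(hs>-.01)]);print(n,"hist",np.histogram(hs[w]*1000,[-5,0,2,4,6,8,10,12,14,16,18])[0])
    k=(w&(hs>.0105)&(hs<.02)).astype(np.uint8)
    cs,_=cv2.findContours(k,cv2.RETR_LIST,2);
    for c_ in sorted(cs,key=cv2.contourArea)[-3:]:
        if cv2.contourArea(c_)<100: continue
        q=cast(m,c_[:,0],.014)[:,:2].astype(np.float32)*1000;print(" rim",cv2.contourArea(c_),np.round(cv2.boxPoints(cv2.minAreaRect(q)),1).tolist(),cv2.minAreaRect(q))
    hsv=cv2.cvtColor(m['im'],cv2.COLOR_RGB2HSV);y=w&(hsv[...,0]>12)&(hsv[...,0]<35)&(hsv[...,1]>110)&(hsv[...,2]>120)
    vv,uu=np.nonzero(y);print(" tag",y.sum(),cast(m,(uu.mean(),vv.mean()),.01).round(4),hs[y].mean())
E
python3 nests.py
```

```text
N1 hist [2770 1162 1597  661  127   93  628  400    9    5]
 rim 2307.0 [[431.70001220703125, 228.6999969482422], [507.20001220703125, 216.8000030517578], [515.2999877929688, 268.29998779296875], [439.79998779296875, 280.20001220703125]] ((473.4969787597656, 248.5006103515625), (52.10554504394531, 76.37305450439453), 81.08500671386719)
 rim 3082.5 [[426.79998779296875, 225.39999389648438], [511.29998779296875, 213.0], [520.0, 271.70001220703125], [435.3999938964844, 284.20001220703125]] ((473.3939208984375, 248.5753173828125), (59.35569763183594, 85.43582153320312), 81.63449096679688)
 tag 168 [[0.4351 0.2603 0.01  ]] 0.0074936779854302485
N2 hist [5131 1041 1545  747  186  137  621  365    2    0]
 rim 2201.0 [[393.0, 68.0], [397.6000061035156, 16.299999237060547], [475.0, 23.200000762939453], [470.3999938964844, 74.9000015258789]] ((433.9913330078125, 45.617149353027344), (77.71878051757812, 51.889217376708984), 5.101176738739014)
 rim 2935.0 [[388.8999938964844, 73.0], [393.79998779296875, 11.899999618530273], [479.29998779296875, 18.700000762939453], [474.3999938964844, 79.80000305175781]] ((434.0762939453125, 45.84321594238281), (85.7910385131836, 61.32621383666992), 4.566860198974609)
 tag 98 [[0.377  0.0418 0.01  ]] 0.005811269141203219
```

```bash
python3 - <<'E'
from h import *
from station import env
go(env,.42,-.10,.26,-11.6)
E
```

```text
go [-0.055  -0.3457 -0.0009] [-0.02 -0.04  2.73]
```

Emit:
carry_out --series '[{"translation": [-0.003, -0.02, 0], "rot": [0, 0, 0.3]}, {"translation": [-0.008, -0.055, 0], "rot": [0, 0, 0.6]}, {"translation": [-0.014, -0.09, 0], "rot": [0, 0, 1]}, {"translation": [-0.02, -0.125, 0], "rot": [0, 0, 1.4]}, {"translation": [-0.025, -0.16, 0], "rot": [0, 0, 1.8]}]'

```text
time: 1.4
tool_pos: [0.4183, 0.089, 0.2592]
ee_rot: [[-0.984, 0.18, -0.0], [0.18, 0.984, 0.0], [0.0, 0.0, -1.0]]
wrist_force: [-0.0, -0.3, 0.7]
width: 0.0855
grasp_force: 0.0
```

Emit:
carry_out --series '[{"translation": [-0.006, -0.036, 0], "rot": [0, 0, 0.2]}, {"translation": [-0.012, -0.072, 0], "rot": [0, 0, 0.5]}, {"translation": [-0.02, -0.12, 0], "rot": [0, 0, 0.7]}, {"translation": [-0.027, -0.165, 0], "rot": [0, 0, 0.9]}, {"translation": [-0.03, -0.186, 0], "rot": [0, 0, 0.9]}]'

```text
time: 1.82
tool_pos: [0.4143, -0.1004, 0.2594]
ee_rot: [[-0.98, 0.197, 0.0], [0.197, 0.98, -0.0], [-0.0, -0.0, -1.0]]
wrist_force: [0.2, 0.1, 0.2]
width: 0.0853
grasp_force: 0.0
```

Emit:
carry_out --series '[{"translation": [0, 0, 0], "rot": [0, 0, 0]}, {"translation": [0, 0, 0], "rot": [0, 0, 0]}, {"translation": [0, 0, 0], "rot": [0, 0, 0]}, {"translation": [0, 0, 0], "rot": [0, 0, 0]}, {"translation": [0, 0, 0], "rot": [0, 0, 0]}]'

```text
time: 2.23
tool_pos: [0.4148, -0.0979, 0.2593]
ee_rot: [[-0.981, 0.195, -0.0], [0.195, 0.981, 0.0], [0.0, 0.0, -1.0]]
wrist_force: [-0.0, -0.3, 0.4]
width: 0.0856
grasp_force: 0.0
```

```bash
cat > hous.py <<'E'
from h import *
from station import env
import sys
def meas(m,c,r=.06):
    P,u,v=depthpts(m,np.ones((420,560),bool))
    k=np.zeros((420,560),np.uint8);g=k.copy();near=np.hypot(P[:,0]-c[0],P[:,1]-c[1])<r
    s=near&(P[:,2]>.042)&(P[:,2]<.09);k[v[s],u[s]]=1
    s=near&(P[:,2]>.063)&(P[:,2]<.09);g[v[s],u[s]]=1;G=P[s]
    cs=max(cv2.findContours(k,0,2)[0],key=cv2.contourArea)
    q=cast(m,cs[:,0],.05)[:,:2].astype(np.float32)*1000
    print("housing+head outline",cv2.minAreaRect(q),"head",G.mean(0).round(4),"topz",np.median(P[near&(P[:,2]>.042)&(P[:,2]<.058),2]).round(4))
    # top face only (z 42..57)
    t=near&(P[:,2]>.042)&(P[:,2]<.056);T=P[t][:,:2].astype(np.float32)*1000;print("pts rect",cv2.minAreaRect(T))
    hsv=cv2.cvtColor(m['im'],cv2.COLOR_RGB2HSV);y=(hsv[...,0]>12)&(hsv[...,0]<35)&(hsv[...,1]>110)&(hsv[...,2]>100)&(k>0)
    vv,uu=np.nonzero(y)
    if len(uu): print("tag",y.sum(),cast(m,(uu.mean(),vv.mean()),.051).round(4))
if __name__=="__main__":
    m=snap(env,sys.argv[1]);meas(m,(.4785,-.099))
    try: meas(m,(.434,-.293))
    except Exception as e: print(e)
    print(env.state()['tool_pos'])
E
python3 hous.py w2
```

```text
housing+head outline ((476.964599609375, -97.80712127685547), (39.457923889160156, 66.84700775146484), 78.52281188964844) head [ 0.4773 -0.0981  0.0709] topz 0.048
pts rect ((478.9105529785156, -98.06446075439453), (39.83057403564453, 66.46785736083984), 78.54292297363281)
tag 72 [[ 0.4552 -0.0937  0.051 ]]
housing+head outline ((433.9737854003906, -293.933349609375), (66.38631439208984, 50.86833572387695), 7.817553520202637) head [ 0.4331 -0.2907  0.0706] topz 0.0481
pts rect ((434.4222717285156, -292.8763122558594), (66.09855651855469, 41.795894622802734), 8.019675254821777)
tag 128 [[ 0.4106 -0.2951  0.051 ]]
[ 0.41475742 -0.09807804  0.2593303 ]
```

View pics/w2.png

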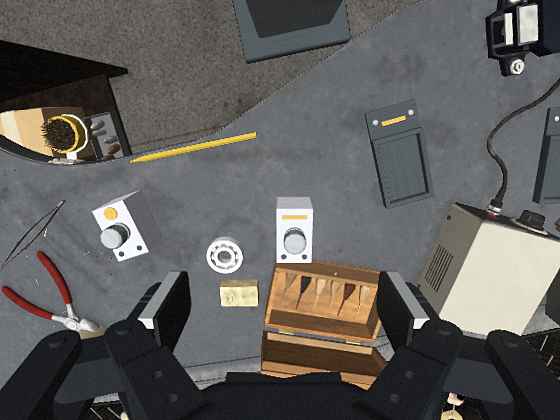

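The wrist view shows the bar-tag housing at (295,230) and the disc-tag housing at (120,225). The measured sizes of 66 x 40 mm and the heights match the description. I'll descend on the reject housing.

```bash
python3 - <<'E'
from h import *
from station import env
go(env,.478,-.098,.028,-11.5)
E
```

```text
go [-0.062   0.0124  0.2313] [ 0.   -0.    0.23]
```

Emit:
carry_out --series '[{"translation": [-0.02, 0.004, 0.015], "rot": [0, 0, 0.2]}, {"translation": [-0.045, 0.009, 0.035], "rot": [0, 0, 0.2]}, {"translation": [-0.06, 0.012, 0.065], "rot": [0, 0, 0.2]}, {"translation": [-0.062, 0.0124, 0.095], "rot": [0, 0, 0.2]}, {"translation": [-0.062, 0.0124, 0.115], "rot": [0, 0, 0.2]}]'

```text
time: 2.7
tool_pos: [0.4781, -0.0983, 0.1417]
ee_rot: [[-0.98, 0.199, -0.002], [0.199, 0.98, 0.0], [0.002, -0.0, -1.0]]
wrist_force: [-0.3, 0.2, -0.1]
width: 0.0854
grasp_force: 0.0
```

```bash
python3 - <<'E'
from h import *
from station import env
go(env,.478,-.098,.028,-11.5)
E
```

```text
go [-1.000e-04  2.000e-04  1.137e-01] [-0.   -0.11  0.01]
```

Emit:
carry_out --series '[{"translation": [0, 0, 0.03], "rot": [0, 0, 0]}, {"translation": [0, 0, 0.06], "rot": [0, 0, 0]}, {"translation": [0, 0, 0.09], "rot": [0, 0, 0]}, {"translation": [0, 0, 0.108], "rot": [0, 0, 0]}, {"translation": [0, 0, 0.115], "rot": [0, 0, 0]}]'

```text
time: 3.12
tool_pos: [0.4762, -0.0982, 0.0267]
ee_rot: [[-0.98, 0.2, -0.004], [0.2, 0.98, 0.001], [0.004, 0.0, -1.0]]
wrist_force: [-0.8, 0.2, 0.4]
width: 0.0853
grasp_force: 0.0
```

Emit:
carry_out --series '[{"translation": [0, 0, 0], "rot": [0, 0, 0]}, {"translation": [0, 0, 0], "rot": [0, 0, 0]}, {"translation": [0, 0, 0], "rot": [0, 0, 0]}, {"translation": [0, 0, 0], "rot": [0, 0, 0]}, {"translation": [0, 0, 0], "rot": [0, 0, 0]}]' --claw 1 --newtons 60

```text
time: 3.53
tool_pos: [0.4791, -0.0994, 0.031]
ee_rot: [[-0.98, 0.201, 0.003], [0.201, 0.98, 0.0], [-0.003, 0.001, -1.0]]
wrist_force: [0.0, 3.1, 5.0]
width: 0.0394
grasp_force: 60.9
```

Emit:
carry_out --series '[{"translation": [0, 0, 0], "rot": [0, 0, 0]}, {"translation": [0, 0, 0], "rot": [0, 0, 0]}, {"translation": [0, 0, 0], "rot": [0, 0, 0]}, {"translation": [0, 0, 0], "rot": [0, 0, 0]}, {"translation": [0, 0, 0], "rot": [0, 0, 0]}]'

```text
time: 3.95
tool_pos: [0.4791, -0.0994, 0.031]
ee_rot: [[-0.98, 0.201, 0.003], [0.201, 0.98, 0.0], [-0.003, 0.001, -1.0]]
wrist_force: [-0.1, 2.0, 5.2]
width: 0.039
grasp_force: 60.8
```

Emit:
carry_out --series '[{"translation": [0, 0, -0.01], "rot": [0, 0, 0]}, {"translation": [0, 0, -0.03], "rot": [0, 0, 0]}, {"translation": [0, 0, -0.06], "rot": [0, 0, 0]}, {"translation": [0, 0, -0.085], "rot": [0, 0, 0]}, {"translation": [0, 0, -0.1], "rot": [0, 0, 0]}]'

```text
time: 4.37
tool_pos: [0.4784, -0.0997, 0.1322]
ee_rot: [[-0.98, 0.201, 0.003], [0.201, 0.98, -0.001], [-0.003, -0.0, -1.0]]
wrist_force: [0.5, 0.4, -7.5]
width: 0.0388
grasp_force: 63.0
```

```bash
python3 - <<'E'
from h import *
from station import env
m=snap(env,"w3");s=env.state();print(s['tool_pos'],s['wrist_force'],s['width'])
P,u,v=depthpts(m,np.ones((420,560),bool));p=s['tool_pos']
k=(np.hypot(P[:,0]-p[0],P[:,1]-p[1])<.04)&(P[:,2]>.1);print(np.histogram(P[k,2]*1000-p[2]*1000,np.arange(-20,80,4)))
go(env,.434,.0457,.13,4.8)
E
```

```text
[ 0.47951136 -0.09993879  0.13412077] [ 1.69132457 -0.74405325 -4.68070271] 0.03889764497669148
(array([ 211,  208,  244,  294,  387,  484,  515,  631, 7815, 2086,  533,
       1210,  789, 1187, 3904, 1654, 1141,   81,  360,  901, 1826, 2125,
       2648, 2902]), array([-20, -16, -12,  -8,  -4,   0,   4,   8,  12,  16,  20,  24,  28,
        32,  36,  40,  44,  48,  52,  56,  60,  64,  68,  72,  76]))
go [0.0739 0.1335 0.0037] [ -0.06   0.33 -16.42]
```

View pics/w3.png

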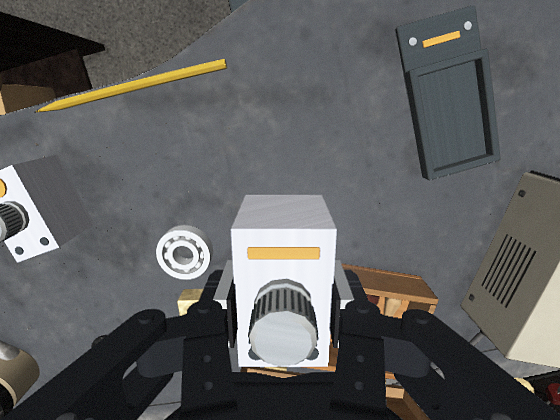

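The reject housing is held upright with its gauge home; head at (280,330), bar tag at (283,253).

Emit:
carry_out --series '[{"translation": [0.01, 0.018, 0], "rot": [0, 0, -3]}, {"translation": [0.028, 0.05, 0], "rot": [0, 0, -7]}, {"translation": [0.046, 0.084, 0], "rot": [0, 0, -11]}, {"translation": [0.064, 0.115, 0], "rot": [0, 0, -15]}, {"translation": [0.074, 0.1335, 0], "rot": [0, 0, -16.4]}]'

```text
time: 4.83
tool_pos: [0.4298, 0.0484, 0.1287]
ee_rot: [[-0.996, -0.088, -0.002], [-0.088, 0.996, 0.001], [0.002, 0.001, -1.0]]
wrist_force: [0.4, 0.2, -8.1]
width: 0.0388
grasp_force: 63.5
```

Emit:
carry_out --series '[{"translation": [0, 0, 0], "rot": [0, 0, 0]}, {"translation": [0, 0, 0.01], "rot": [0, 0, 0]}, {"translation": [0, 0, 0.02], "rot": [0, 0, 0]}, {"translation": [0, 0, 0.02], "rot": [0, 0, 0]}, {"translation": [0, 0, 0.02], "rot": [0, 0, 0]}]'

```text
time: 5.25
tool_pos: [0.4314, 0.0458, 0.1088]
ee_rot: [[-0.997, -0.083, -0.002], [-0.083, 0.997, -0.0], [0.002, -0.0, -1.0]]
wrist_force: [-0.3, 0.1, -6.9]
width: 0.039
grasp_force: 63.8
```

```bash
python3 - <<'E'
from h import *
from station import env
s=env.state();m=snap(env,"w4");p=s['tool_pos'];print(p)
P,u,v=depthpts(m,np.ones((420,560),bool))
Q=(P-p)@np.array(s['ee_rot'])  # tool axes
k=(abs(Q[:,0])<.05)&(abs(Q[:,1])<.024)&(Q[:,2]<-.008)&(Q[:,2]>-.022)
k&=(m['im'][v,u].min(1)>150)
print("top z",np.median(Q[k,2]),"y ext",np.percentile(Q[k,1],[1,99]),"x ext",np.percentile(Q[k,0],[1,99]))
g=(abs(Q[:,0])<.05)&(abs(Q[:,1])<.013)&(Q[:,2]<-.036)&(Q[:,2]>-.046);print("head",Q[g].mean(0))
go(env,.434,.0457,.048,4.8)
E
```

```text
[0.43144287 0.04582925 0.10877748]
top z -0.016859250678298895 y ext [-0.02031741  0.01899816] x ext [-0.03183601  0.03369508]
head [ 3.25051130e-03 -5.90260890e-05 -4.01815539e-02]
go [-0.0021 -0.0003  0.0612] [-0.01 -0.05 -0.04]
```

Emit:
carry_out --series '[{"translation": [-0.0035, 0, 0.02], "rot": [0, 0, 0]}, {"translation": [-0.0035, 0, 0.04], "rot": [0, 0, 0]}, {"translation": [-0.0035, 0, 0.052], "rot": [0, 0, 0]}, {"translation": [-0.0035, 0, 0.06], "rot": [0, 0, 0]}, {"translation": [-0.0035, 0, 0.066], "rot": [0, 0, 0]}]'

```text
time: 5.72
tool_pos: [0.4358, 0.0462, 0.0429]
ee_rot: [[-0.997, -0.083, -0.0], [-0.083, 0.997, -0.0], [0.0, -0.0, -1.0]]
wrist_force: [-0.7, 0.7, -7.5]
width: 0.0391
grasp_force: 63.8
```

Emit:
carry_out --series '[{"translation": [0, 0, 0.001], "rot": [0, 0, 0]}, {"translation": [0, 0, 0.002], "rot": [0, 0, 0]}, {"translation": [0, 0, 0.004], "rot": [0, 0, 0]}, {"translation": [0, 0, 0.0055], "rot": [0, 0, 0]}, {"translation": [0, 0, 0.0055], "rot": [0, 0, 0]}]'

```text
time: 6.13
tool_pos: [0.4359, 0.0464, 0.038]
ee_rot: [[-0.997, -0.084, 0.0], [-0.084, 0.997, -0.0], [-0.0, -0.0, -1.0]]
wrist_force: [0.2, 0.5, -7.9]
width: 0.0392
grasp_force: 63.8
```

Emit:
carry_out --series '[{"translation": [0, 0, 0.001], "rot": [0, 0, 0]}, {"translation": [0, 0, 0.0015], "rot": [0, 0, 0]}, {"translation": [0, 0, 0.002], "rot": [0, 0, 0]}, {"translation": [0, 0, 0.0025], "rot": [0, 0, 0]}, {"translation": [0, 0, 0.0025], "rot": [0, 0, 0]}]'

```text
time: 6.55
tool_pos: [0.4357, 0.0464, 0.0353]
ee_rot: [[-0.997, -0.084, -0.0], [-0.084, 0.997, -0.0], [0.0, -0.0, -1.0]]
wrist_force: [0.2, 0.6, -8.1]
width: 0.039
grasp_force: 63.8
```

Emit:
carry_out --series '[{"translation": [0, 0, 0.0005], "rot": [0, 0, 0]}, {"translation": [0, 0, 0.001], "rot": [0, 0, 0]}, {"translation": [0, 0, 0.0015], "rot": [0, 0, 0]}, {"translation": [0, 0, 0.002], "rot": [0, 0, 0]}, {"translation": [0, 0, 0.002], "rot": [0, 0, 0]}]'

```text
time: 6.97
tool_pos: [0.4357, 0.0464, 0.0349]
ee_rot: [[-0.997, -0.084, 0.001], [-0.084, 0.997, 0.0], [-0.001, -0.0, -1.0]]
wrist_force: [-9.3, -1.5, 21.9]
width: 0.0393
grasp_force: 67.6
```

Emit:
carry_out --series '[{"translation": [0, 0, -0.0005], "rot": [0, 0, 0]}, {"translation": [0, 0, -0.001], "rot": [0, 0, 0]}, {"translation": [0, 0, -0.001], "rot": [0, 0, 0]}, {"translation": [0, 0, -0.001], "rot": [0, 0, 0]}, {"translation": [0, 0, -0.001], "rot": [0, 0, 0]}]'

```text
time: 7.38
tool_pos: [0.4356, 0.0464, 0.035]
ee_rot: [[-0.997, -0.084, 0.0], [-0.084, 0.997, -0.0], [-0.0, -0.0, -1.0]]
wrist_force: [-5.3, -1.6, 10.4]
width: 0.0392
grasp_force: 66.0
```

Emit:
carry_out --series '[{"translation": [0, 0, 0], "rot": [0, 0, 0]}, {"translation": [0, 0, 0], "rot": [0, 0, 0]}, {"translation": [0, 0, 0], "rot": [0, 0, 0]}, {"translation": [0, 0, 0], "rot": [0, 0, 0]}, {"translation": [0, 0, 0], "rot": [0, 0, 0]}]' --claw 0

```text
time: 7.8
tool_pos: [0.4359, 0.0464, 0.0343]
ee_rot: [[-0.997, -0.084, 0.0], [-0.084, 0.997, -0.0], [-0.0, -0.0, -1.0]]
wrist_force: [-0.2, -0.2, 0.3]
width: 0.0853
grasp_force: 0.0
```

Emit:
carry_out --series '[{"translation": [0, 0, -0.01], "rot": [0, 0, 0]}, {"translation": [0, 0, -0.04], "rot": [0, 0, 0]}, {"translation": [0, 0, -0.08], "rot": [0, 0, 0]}, {"translation": [0, 0, -0.11], "rot": [0, 0, 0]}, {"translation": [0, 0, -0.14], "rot": [0, 0, 0]}]'

```text
time: 8.22
tool_pos: [0.4357, 0.0464, 0.1762]
ee_rot: [[-0.997, -0.084, 0.001], [-0.084, 0.997, -0.0], [-0.001, -0.0, -1.0]]
wrist_force: [0.8, 0.4, -0.2]
width: 0.0855
grasp_force: 0.0
```

```bash
python3 - <<'E'
from h import *
from hous import meas
from station import env
m=snap(env,"w5");meas(m,(.434,.0457));print(env.state()['tool_pos'],env.state()['width'])
go(env,.42,-.2925,.20,8)
E
```

```text
housing+head outline ((434.6551513671875, 45.86701583862305), (67.21222686767578, 40.307979583740234), 4.771443843841553) head [0.4328 0.0456 0.0746] topz 0.052
pts rect ((435.16278076171875, 45.89685821533203), (66.66163635253906, 40.15180587768555), 4.807939529418945)
tag 183 [[0.4121 0.0438 0.051 ]]
[0.43813187 0.04667346 0.18117376] 0.0857167574170295
go [ 0.0463 -0.3365 -0.0192] [-0.01  0.44 -3.21]
```

View pics/w5.png

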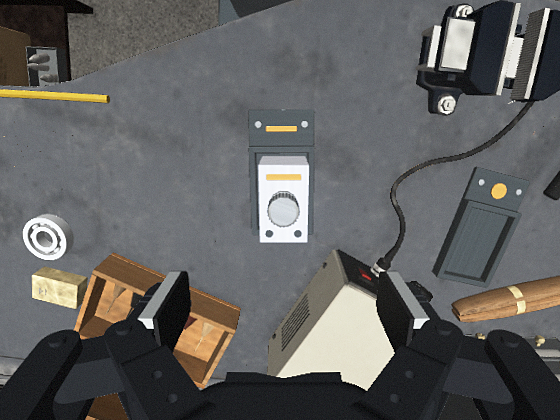

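The picture shows the reject housing seated in its bar-tagged nest at (285,200), with its top 4 mm higher than on the bench and its gauge home at (284,210). Next I'll get the pass housing.

Emit:
carry_out --series '[{"translation": [0.002, -0.02, -0.005], "rot": [0, 0, -0.5]}, {"translation": [0.007, -0.055, -0.01], "rot": [0, 0, -1]}, {"translation": [0.012, -0.09, -0.02], "rot": [0, 0, -1.5]}, {"translation": [0.017, -0.125, -0.02], "rot": [0, 0, -2.2]}, {"translation": [0.021, -0.16, -0.02], "rot": [0, 0, -3.2]}]'

```text
time: 8.68
tool_pos: [0.428, -0.1163, 0.1949]
ee_rot: [[-0.99, -0.14, 0.001], [-0.14, 0.99, -0.0], [-0.001, -0.001, -1.0]]
wrist_force: [-0.1, 0.9, -1.4]
width: 0.0854
grasp_force: 0.0
```

```bash
python3 - <<'E'
from h import *
from station import env
go(env,.434,-.293,.20,8)
E
```

```text
go [ 0.0189 -0.1758 -0.005 ] [-0.03  0.07  0.06]
```

Emit:
carry_out --series '[{"translation": [0.004, -0.035, 0], "rot": [0, 0, 0]}, {"translation": [0.008, -0.075, 0], "rot": [0, 0, 0]}, {"translation": [0.013, -0.115, 0], "rot": [0, 0, 0]}, {"translation": [0.017, -0.155, 0], "rot": [0, 0, 0]}, {"translation": [0.019, -0.176, 0], "rot": [0, 0, 0]}]'

```text
time: 9.1
tool_pos: [0.4337, -0.2957, 0.1941]
ee_rot: [[-0.991, -0.137, 0.0], [-0.137, 0.991, -0.001], [-0.0, -0.001, -1.0]]
wrist_force: [-0.6, 0.2, 0.4]
width: 0.0851
grasp_force: 0.0
```

Emit:
carry_out --series '[{"translation": [0, 0, 0], "rot": [0, 0, 0]}, {"translation": [0, 0, 0.02], "rot": [0, 0, 0]}, {"translation": [0, 0, 0.04], "rot": [0, 0, 0]}, {"translation": [0, 0, 0.05], "rot": [0, 0, 0]}, {"translation": [0, 0, 0.05], "rot": [0, 0, 0]}]'

```text
time: 9.52
tool_pos: [0.4326, -0.2905, 0.1422]
ee_rot: [[-0.99, -0.139, -0.003], [-0.139, 0.99, 0.002], [0.003, 0.003, -1.0]]
wrist_force: [-0.6, -1.1, 0.6]
width: 0.0854
grasp_force: 0.0
```

```bash
python3 - <<'E'
from h import *
from hous import meas
from station import env
m=snap(env,"w6");meas(m,(.434,-.293))
go(env,.434,-.293,.029,8)
E
```

```text
housing+head outline ((433.108642578125, -292.99151611328125), (66.34187316894531, 39.64530944824219), 7.740527629852295) head [ 0.4329 -0.293   0.071 ] topz 0.048
pts rect ((434.482666015625, -292.750244140625), (66.76863098144531, 40.11943817138672), 7.752273082733154)
tag 337 [[ 0.4107 -0.2964  0.051 ]]
go [-0.0007 -0.0024  0.1146] [ 0.09 -0.1   0.02]
```

Emit:
carry_out --series '[{"translation": [-0.0005, -0.002, 0.03], "rot": [0, 0, 0]}, {"translation": [-0.0005, -0.002, 0.06], "rot": [0, 0, 0]}, {"translation": [-0.0005, -0.002, 0.09], "rot": [0, 0, 0]}, {"translation": [-0.0005, -0.002, 0.108], "rot": [0, 0, 0]}, {"translation": [-0.0005, -0.002, 0.114], "rot": [0, 0, 0]}]'

```text
time: 9.98
tool_pos: [0.4339, -0.2927, 0.0288]
ee_rot: [[-0.99, -0.14, -0.002], [-0.14, 0.99, 0.001], [0.002, 0.002, -1.0]]
wrist_force: [-0.6, -0.3, 0.7]
width: 0.0853
grasp_force: 0.0
```

Emit:
carry_out --series '[{"translation": [0, 0, 0], "rot": [0, 0, 0]}, {"translation": [0, 0, 0], "rot": [0, 0, 0]}, {"translation": [0, 0, 0], "rot": [0, 0, 0]}, {"translation": [0, 0, 0], "rot": [0, 0, 0]}, {"translation": [0, 0, 0], "rot": [0, 0, 0]}]' --claw 1 --newtons 60

```text
time: 10.4
tool_pos: [0.4356, -0.2939, 0.0322]
ee_rot: [[-0.99, -0.139, 0.003], [-0.139, 0.99, -0.001], [-0.002, -0.001, -1.0]]
wrist_force: [-1.1, 2.7, 7.7]
width: 0.0395
grasp_force: 61.3
```

Emit:
carry_out --series '[{"translation": [0, 0, 0], "rot": [0, 0, 0]}, {"translation": [0, 0, 0], "rot": [0, 0, 0]}, {"translation": [0, 0, 0], "rot": [0, 0, 0]}, {"translation": [0, 0, 0], "rot": [0, 0, 0]}, {"translation": [0, 0, 0], "rot": [0, 0, 0]}]'

```text
time: 10.82
tool_pos: [0.4355, -0.2939, 0.0321]
ee_rot: [[-0.99, -0.139, 0.003], [-0.139, 0.99, -0.001], [-0.002, -0.001, -1.0]]
wrist_force: [0.2, 3.2, 7.9]
width: 0.0391
grasp_force: 61.3
```

Emit:
carry_out --series '[{"translation": [0, 0, -0.01], "rot": [0, 0, 0]}, {"translation": [0, 0, -0.03], "rot": [0, 0, 0]}, {"translation": [0, 0, -0.06], "rot": [0, 0, 0]}, {"translation": [0, 0, -0.09], "rot": [0, 0, 0]}, {"translation": [0, 0, -0.12], "rot": [0, 0, 0]}]'

```text
time: 11.23
tool_pos: [0.4337, -0.2932, 0.152]
ee_rot: [[-0.99, -0.139, -0.001], [-0.139, 0.99, 0.001], [0.001, 0.001, -1.0]]
wrist_force: [1.9, 0.2, -8.6]
width: 0.039
grasp_force: 63.2
```

```bash
cat > held.py <<'E'
from h import *
from station import env
import sys
s=env.state();m=snap(env,sys.argv[1]);p=s['tool_pos'];print(p,s['wrist_force'])
P,u,v=depthpts(m,np.ones((420,560),bool))
Q=(P-p)@np.array(s['ee_rot'])
k=(abs(Q[:,0])<.05)&(abs(Q[:,1])<.024)&(Q[:,2]<-.008)&(Q[:,2]>-.024)&(m['im'][v,u].min(1)>150)
print("top z",np.median(Q[k,2]),"y ext",np.percentile(Q[k,1],[1,99]),"x ext",np.percentile(Q[k,0],[1,99]))
g=(abs(Q[:,0])<.05)&(abs(Q[:,1])<.013)&(Q[:,2]<-.036)&(Q[:,2]>-.046);print("head",Q[g].mean(0))
E
python3 held.py w7
python3 - <<'E'
from h import *
from station import env
go(env,.4725,.2486,.15,-8.6)
E
```

```text
[ 0.43370782 -0.29315308  0.15196763] [ 1.86295645  0.15584625 -8.61350741]
top z -0.015727246365023765 y ext [-0.02039797  0.01887864] x ext [-0.031865    0.03399982]
head [ 0.00307967 -0.00085058 -0.03921459]
go [-0.1116  0.533   0.006 ] [-0.23  0.32 16.59]
```

Emit:
carry_out --series '[{"translation": [-0.004, 0.02, -0.005], "rot": [0, 0, 0.5]}, {"translation": [-0.011, 0.055, -0.01], "rot": [0, 0, 1.5]}, {"translation": [-0.019, 0.09, -0.01], "rot": [0, 0, 3]}, {"translation": [-0.026, 0.125, -0.01], "rot": [0, 0, 4]}, {"translation": [-0.033, 0.16, -0.01], "rot": [0, 0, 5]}]'

```text
time: 11.7
tool_pos: [0.4443, -0.1291, 0.1608]
ee_rot: [[-0.999, -0.05, -0.0], [-0.05, 0.999, -0.0], [0.0, -0.0, -1.0]]
wrist_force: [1.7, -0.0, -8.5]
width: 0.0391
grasp_force: 63.7
```

Emit:
carry_out --series '[{"translation": [-0.004, 0.035, 0], "rot": [0, 0, 1]}, {"translation": [-0.008, 0.07, 0], "rot": [0, 0, 2]}, {"translation": [-0.012, 0.105, 0], "rot": [0, 0, 3]}, {"translation": [-0.016, 0.14, 0], "rot": [0, 0, 4]}, {"translation": [-0.02, 0.175, 0], "rot": [0, 0, 5]}]'

```text
time: 12.12
tool_pos: [0.4551, 0.0468, 0.1607]
ee_rot: [[-0.999, 0.036, -0.0], [0.036, 0.999, -0.0], [0.0, -0.0, -1.0]]
wrist_force: [1.5, -0.1, -8.9]
width: 0.0389
grasp_force: 63.8
```

```bash
python3 - <<'E'
from h import *
from station import env
go(env,.4725,.2486,.15,-8.6)
E
```

```text
go [-0.0101  0.2023  0.0107] [-0.02 -0.01  6.53]
```

Emit:
carry_out --series '[{"translation": [-0.002, 0.04, 0], "rot": [0, 0, 1.5]}, {"translation": [-0.004, 0.08, 0], "rot": [0, 0, 3]}, {"translation": [-0.006, 0.12, 0.003], "rot": [0, 0, 4.5]}, {"translation": [-0.008, 0.155, 0.006], "rot": [0, 0, 6]}, {"translation": [-0.009, 0.185, 0.01], "rot": [0, 0, 6.5]}]'

```text
time: 12.53
tool_pos: [0.471, 0.2323, 0.1507]
ee_rot: [[-0.989, 0.148, 0.0], [0.148, 0.989, 0.0], [-0.0, 0.0, -1.0]]
wrist_force: [0.1, 0.1, -8.3]
width: 0.0388
grasp_force: 63.9
```

Emit:
carry_out --series '[{"translation": [-0.001, 0.013, 0], "rot": [0, 0, 0]}, {"translation": [-0.001, 0.017, 0], "rot": [0, 0, 0]}, {"translation": [-0.001, 0.017, 0.01], "rot": [0, 0, 0]}, {"translation": [-0.001, 0.017, 0.02], "rot": [0, 0, 0]}, {"translation": [-0.001, 0.017, 0.02], "rot": [0, 0, 0]}]'

```text
time: 12.95
tool_pos: [0.4732, 0.2444, 0.1278]
ee_rot: [[-0.989, 0.149, -0.004], [0.149, 0.989, -0.002], [0.003, -0.003, -1.0]]
wrist_force: [-0.1, -1.3, -9.5]
width: 0.0389
grasp_force: 64.2
```

```bash
python3 held.py w8; python3 - <<'E'
from h import *
from station import env
go(env,.4745,.2486,.0415,-8.6)
E
```

```text
[0.47324885 0.24437037 0.12784464] [-0.13969685 -1.32226523 -9.45915209]
top z -0.015697931581057794 y ext [-0.02014769  0.01932545] x ext [-0.03218304  0.03381883]
head [ 0.00313249  0.00014978 -0.03915615]
go [-0.0005  0.0044  0.0873] [-0.14 -0.16  0.01]
```

Emit:
carry_out --series '[{"translation": [0, 0, 0.01], "rot": [0, 0, 0]}, {"translation": [0, 0, 0.02], "rot": [0, 0, 0]}, {"translation": [0, 0, 0.04], "rot": [0, 0, 0]}, {"translation": [0, 0, 0.05], "rot": [0, 0, 0]}, {"translation": [0, 0, 0.05], "rot": [0, 0, 0]}]'

```text
time: 13.42
tool_pos: [0.4731, 0.2452, 0.0776]
ee_rot: [[-0.989, 0.148, -0.004], [0.148, 0.989, -0.002], [0.004, -0.003, -1.0]]
wrist_force: [-0.6, 0.1, -7.2]
width: 0.0387
grasp_force: 64.2
```

```bash
python3 - <<'E'
from h import *
from station import env
go(env,.4745,.2486,.0415,-8.6);print(env.state()['tool_pos'])
E
```

```text
go [-0.001   0.0037  0.0361] [-0.17 -0.22  0.06]
[0.47311734 0.24520275 0.07759697]
```

Emit:
carry_out --series '[{"translation": [-0.001, 0.0035, 0.005], "rot": [0, 0, 0]}, {"translation": [-0.001, 0.0035, 0.015], "rot": [0, 0, 0]}, {"translation": [-0.001, 0.0035, 0.025], "rot": [0, 0, 0]}, {"translation": [-0.001, 0.0035, 0.033], "rot": [0, 0, 0]}, {"translation": [-0.001, 0.0035, 0.037], "rot": [0, 0, 0]}]'

```text
time: 13.83
tool_pos: [0.4757, 0.2495, 0.0419]
ee_rot: [[-0.989, 0.148, -0.001], [0.148, 0.989, -0.001], [0.001, -0.001, -1.0]]
wrist_force: [-0.1, 0.2, -8.5]
width: 0.0393
grasp_force: 64.2
```

Emit:
carry_out --series '[{"translation": [0, 0, 0.0005], "rot": [0, 0, 0]}, {"translation": [0, 0, 0.001], "rot": [0, 0, 0]}, {"translation": [0, 0, 0.0015], "rot": [0, 0, 0]}, {"translation": [0, 0, 0.002], "rot": [0, 0, 0]}, {"translation": [0, 0, 0.002], "rot": [0, 0, 0]}]'

```text
time: 14.25
tool_pos: [0.4766, 0.2499, 0.0416]
ee_rot: [[-0.989, 0.148, 0.001], [0.148, 0.989, 0.0], [-0.001, 0.0, -1.0]]
wrist_force: [0.4, -0.2, -7.8]
width: 0.0387
grasp_force: 64.2
```

Emit:
carry_out --series '[{"translation": [0.001, -0.0007, 0.001], "rot": [0, 0, 0]}, {"translation": [0.0018, -0.0015, 0.0015], "rot": [0, 0, 0]}, {"translation": [0.0018, -0.0015, 0.002], "rot": [0, 0, 0]}, {"translation": [0.0018, -0.0015, 0.0025], "rot": [0, 0, 0]}, {"translation": [0.0018, -0.0015, 0.003], "rot": [0, 0, 0]}]'

```text
time: 14.67
tool_pos: [0.4743, 0.2485, 0.0383]
ee_rot: [[-0.989, 0.148, 0.0], [0.148, 0.989, -0.0], [-0.0, -0.0, -1.0]]
wrist_force: [-0.4, 0.8, -8.7]
width: 0.039
grasp_force: 64.2
```

Emit:
carry_out --series '[{"translation": [0, 0, 0.0005], "rot": [0, 0, 0]}, {"translation": [0, 0, 0.001], "rot": [0, 0, 0]}, {"translation": [0, 0, 0.0015], "rot": [0, 0, 0]}, {"translation": [0, 0, 0.0015], "rot": [0, 0, 0]}, {"translation": [0, 0, 0.0015], "rot": [0, 0, 0]}]'

```text
time: 15.08
tool_pos: [0.4743, 0.2485, 0.0367]
ee_rot: [[-0.989, 0.148, -0.0], [0.148, 0.989, -0.0], [0.0, -0.0, -1.0]]
wrist_force: [-0.2, 0.7, -8.3]
width: 0.0388
grasp_force: 64.2
```

Emit:
carry_out --series '[{"translation": [0, 0, 0.0005], "rot": [0, 0, 0]}, {"translation": [0, 0, 0.001], "rot": [0, 0, 0]}, {"translation": [0, 0, 0.0015], "rot": [0, 0, 0]}, {"translation": [0, 0, 0.0015], "rot": [0, 0, 0]}, {"translation": [0, 0, 0.0015], "rot": [0, 0, 0]}]'

```text
time: 15.5
tool_pos: [0.4744, 0.2486, 0.0362]
ee_rot: [[-0.989, 0.148, 0.001], [0.148, 0.989, 0.0], [-0.001, 0.0, -1.0]]
wrist_force: [-4.7, -1.3, 5.0]
width: 0.0391
grasp_force: 65.8
```

Emit:
carry_out --series '[{"translation": [0, 0, -0.0005], "rot": [0, 0, 0]}, {"translation": [0, 0, -0.0005], "rot": [0, 0, 0]}, {"translation": [0, 0, -0.0005], "rot": [0, 0, 0]}, {"translation": [0, 0, -0.0005], "rot": [0, 0, 0]}, {"translation": [0, 0, -0.0005], "rot": [0, 0, 0]}]' --claw 0

```text
time: 15.92
tool_pos: [0.4745, 0.2486, 0.0359]
ee_rot: [[-0.989, 0.148, 0.0], [0.148, 0.989, 0.0], [-0.0, 0.0, -1.0]]
wrist_force: [0.4, 0.0, -0.1]
width: 0.0854
grasp_force: 0.0
```

Emit:
carry_out --series '[{"translation": [0, 0, -0.01], "rot": [0, 0, 0]}, {"translation": [0, 0, -0.04], "rot": [0, 0, 0]}, {"translation": [0, 0, -0.08], "rot": [0, 0, 0]}, {"translation": [0, 0, -0.1], "rot": [0, 0, 0]}, {"translation": [0, 0, -0.11], "rot": [0, 0, 0]}]'

```text
time: 16.33
tool_pos: [0.4757, 0.2493, 0.1498]
ee_rot: [[-0.989, 0.148, 0.005], [0.148, 0.989, 0.002], [-0.004, 0.003, -1.0]]
wrist_force: [0.6, 0.4, 0.2]
width: 0.0854
grasp_force: 0.0
```

Emit:
carry_out --series '[{"translation": [0, 0, 0], "rot": [0, 0, 0]}, {"translation": [0, 0, 0], "rot": [0, 0, 0]}, {"translation": [0, 0, 0], "rot": [0, 0, 0]}, {"translation": [0, 0, 0], "rot": [0, 0, 0]}, {"translation": [0, 0, 0], "rot": [0, 0, 0]}]'

```text
time: 16.75
tool_pos: [0.4737, 0.2482, 0.1444]
ee_rot: [[-0.989, 0.148, -0.002], [0.148, 0.989, -0.001], [0.002, -0.002, -1.0]]
wrist_force: [0.7, 0.6, 0.8]
width: 0.0851
grasp_force: 0.0
```

```bash
python3 - <<'E'
from h import *
from hous import meas
from station import env
m=snap(env,"w9");meas(m,(.4734,.2486));meas(m,(.434,.0457))
P,u,v=depthpts(m,np.ones((420,560),bool))
for c in ((.4734,.2486),):
    k=(np.hypot(P[:,0]-c[0],P[:,1]-c[1])<.03)&(P[:,2]>.071)&(P[:,2]<.085);T=P[k];print("head top circle",cv2.minEnclosingCircle(T[:,:2].astype(np.float32)*1000),np.median(T[:,2]),np.median(T,0))
print(env.state()['tool_pos']);go(env,.4734,.2486,.066,-8.6)
E
```

```text
housing+head outline ((473.452392578125, 248.5010986328125), (40.38446807861328, 68.23258972167969), 81.53720092773438) head [0.4714 0.2493 0.0745] topz 0.052
pts rect ((473.8515930175781, 248.45318603515625), (40.099308013916016, 66.74591064453125), 81.4786376953125)
tag 342 [[0.4507 0.2516 0.051 ]]
housing+head outline ((435.1083068847656, 48.55443572998047), (67.19258117675781, 49.64004898071289), 4.196382999420166) head [0.4358 0.0557 0.0692] topz 0.0519
pts rect ((435.0336608886719, 46.43385314941406), (66.53904724121094, 42.583709716796875), 4.298394203186035)
tag 84 [[0.4113 0.0497 0.051 ]]
head top circle ((473.455322265625, 248.98825073242188), 12.640277862548828) 0.07564257686920846 [0.47209416 0.24921738 0.07564258]
[0.47380998 0.24824524 0.14464912]
go [0.0003 0.0004 0.0786] [-0.07 -0.1   0.09]
```

View pics/w9.png

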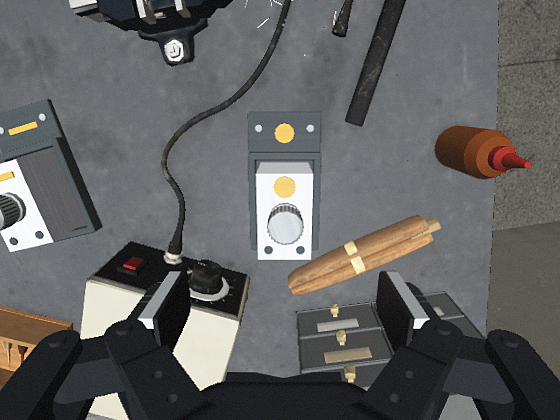

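The picture shows the pass housing seated in the disc-tagged nest at (285,215), with its gauge home at (286,223). Next I'll grip the head.

Emit:
carry_out --series '[{"translation": [0, 0.0005, 0.02], "rot": [0, 0, 0]}, {"translation": [0, 0.0005, 0.045], "rot": [0, 0, 0]}, {"translation": [0, 0.0005, 0.065], "rot": [0, 0, 0]}, {"translation": [0, 0.0005, 0.073], "rot": [0, 0, 0]}, {"translation": [0, 0.0005, 0.077], "rot": [0, 0, 0]}]'

```text
time: 17.22
tool_pos: [0.4734, 0.2485, 0.0671]
ee_rot: [[-0.989, 0.148, -0.003], [0.148, 0.989, -0.002], [0.003, -0.002, -1.0]]
wrist_force: [-0.2, -0.2, 0.1]
width: 0.0852
grasp_force: 0.0
```

Emit:
carry_out --series '[{"translation": [0, 0, 0], "rot": [0, 0, 0]}, {"translation": [0, 0, 0], "rot": [0, 0, 0]}, {"translation": [0, 0, 0], "rot": [0, 0, 0]}, {"translation": [0, 0, 0], "rot": [0, 0, 0]}, {"translation": [0, 0, 0], "rot": [0, 0, 0]}]'

```text
time: 17.63
tool_pos: [0.4749, 0.2493, 0.0696]
ee_rot: [[-0.989, 0.148, 0.001], [0.148, 0.989, 0.001], [-0.001, 0.001, -1.0]]
wrist_force: [0.2, -0.5, -0.4]
width: 0.0853
grasp_force: 0.0
```

```bash
python3 - <<'E'
from h import *
from station import env
print(env.state()['tool_pos']);go(env,.4734,.2488,.066,-8.6)
E
```

```text
[0.4748713  0.24927279 0.06957658]
go [ 0.0014 -0.0007  0.0036] [0.04 0.06 0.09]
```

Emit:
carry_out --series '[{"translation": [0.0012, -0.0006, 0.0015], "rot": [0, 0, 0]}, {"translation": [0.0012, -0.0006, 0.003], "rot": [0, 0, 0]}, {"translation": [0.0012, -0.0006, 0.003], "rot": [0, 0, 0]}, {"translation": [0.0012, -0.0006, 0.003], "rot": [0, 0, 0]}, {"translation": [0.0012, -0.0006, 0.003], "rot": [0, 0, 0]}]'

```text
time: 18.05
tool_pos: [0.4731, 0.2486, 0.0658]
ee_rot: [[-0.989, 0.148, -0.0], [0.148, 0.989, -0.0], [0.0, -0.0, -1.0]]
wrist_force: [0.2, 0.8, -0.9]
width: 0.0855
grasp_force: 0.0
```

Emit:
carry_out --series '[{"translation": [0, 0, 0], "rot": [0, 0, 0]}, {"translation": [0, 0, 0], "rot": [0, 0, 0]}, {"translation": [0, 0, 0], "rot": [0, 0, 0]}, {"translation": [0, 0, 0], "rot": [0, 0, 0]}, {"translation": [0, 0, 0], "rot": [0, 0, 0]}]' --claw 1 --newtons 25

```text
time: 18.47
tool_pos: [0.4731, 0.2486, 0.0658]
ee_rot: [[-0.989, 0.148, -0.0], [0.148, 0.989, -0.0], [0.0, -0.0, -1.0]]
wrist_force: [0.9, -0.3, -0.2]
width: 0.0258
grasp_force: 0.0
```

Emit:
carry_out --series '[{"translation": [0, 0, 0], "rot": [0, 0, 0]}, {"translation": [0, 0, 0], "rot": [0, 0, 0]}, {"translation": [0, 0, 0], "rot": [0, 0, 0]}, {"translation": [0, 0, 0], "rot": [0, 0, 0]}, {"translation": [0, 0, 0], "rot": [0, 0, 0]}]'

```text
time: 18.88
tool_pos: [0.4731, 0.2486, 0.0659]
ee_rot: [[-0.989, 0.148, 0.0], [0.148, 0.989, -0.0], [-0.0, -0.0, -1.0]]
wrist_force: [-0.5, -2.1, 2.7]
width: 0.0228
grasp_force: 24.7
```

Emit:
carry_out --series '[{"translation": [0, 0, -0.002], "rot": [0, 0, 0]}, {"translation": [0, 0, -0.004], "rot": [0, 0, 0]}, {"translation": [0, 0, -0.006], "rot": [0, 0, 0]}, {"translation": [0, 0, -0.008], "rot": [0, 0, 0]}, {"translation": [0, 0, -0.01], "rot": [0, 0, 0]}]'

```text
time: 19.3
tool_pos: [0.4731, 0.2487, 0.076]
ee_rot: [[-0.989, 0.148, -0.0], [0.148, 0.989, -0.0], [0.0, -0.0, -1.0]]
wrist_force: [0.5, 0.2, -1.3]
width: 0.023
grasp_force: 24.6
```

Emit:
carry_out --series '[{"translation": [0, 0, -0.002], "rot": [0, 0, 0]}, {"translation": [0, 0, -0.004], "rot": [0, 0, 0]}, {"translation": [0, 0, -0.006], "rot": [0, 0, 0]}, {"translation": [0, 0, -0.008], "rot": [0, 0, 0]}, {"translation": [0, 0, -0.01], "rot": [0, 0, 0]}]'

```text
time: 19.72
tool_pos: [0.4731, 0.2486, 0.086]
ee_rot: [[-0.989, 0.148, 0.0], [0.148, 0.989, -0.0], [-0.0, -0.0, -1.0]]
wrist_force: [-1.1, 0.5, -1.2]
width: 0.0231
grasp_force: 24.6
```

Emit:
carry_out --series '[{"translation": [0, 0, 0], "rot": [0, 0, 0]}, {"translation": [0, 0, 0], "rot": [0, 0, 0]}, {"translation": [0, 0, 0], "rot": [0, 0, 0]}, {"translation": [0, 0, 0], "rot": [0, 0, 0]}, {"translation": [0, 0, 0], "rot": [0, 0, 0]}]'

```text
time: 20.13
tool_pos: [0.473, 0.2486, 0.0857]
ee_rot: [[-0.989, 0.148, -0.0], [0.148, 0.989, -0.0], [0.0, -0.0, -1.0]]
wrist_force: [-0.5, 0.3, -1.7]
width: 0.0229
grasp_force: 24.6
```

```bash
python3 - <<'E'
from h import *
from station import env
m=snap(env,"w10");s=env.state();print(s['tool_pos'],s['wrist_force'],s['width'],s['grasp_force'])
P,u,v=depthpts(m,np.ones((420,560),bool));Q=P-[.4734,.2488,0]
X=Q@np.array([[.989,-.148,0],[.148,.989,0],[0,0,1]]).T
k=(np.abs(X[:,0])<.045)&(np.abs(X[:,1])<.021);print(np.histogram(X[k&(abs(X[:,1])<.009),2]*1000,np.arange(40,120,4)))
t=k&(X[:,2]>.045)&(X[:,2]<.058)&(m['im'][v,u].min(1)>140);print("top z",np.median(P[t,2]),cv2.minAreaRect(P[t][:,:2].astype(np.float32)*1000))
h=k&(np.hypot(X[:,0],X[:,1])<.008)&(X[:,2]<.11);print("head z",np.median(P[h,2]))
E
```

```text
[0.4730456  0.24857547 0.08569393] [ 0.15712696 -0.53605469 -0.88835343] 0.02306278022383016 24.59890991449356
(array([  58,   68,  569, 1069,   92,   74,   16,   12,  166,   77,  134,
        147,  176, 1492,  298,    0,    0,    0,    0]), array([ 40,  44,  48,  52,  56,  60,  64,  68,  72,  76,  80,  84,  88,
        92,  96, 100, 104, 108, 112, 116]))
top z 0.051863213785513736 ((473.50787353515625, 248.3993682861328), (40.14030456542969, 66.41854858398438), 81.33287048339844)
head z 0.09552499860296898
```

View pics/w10.png

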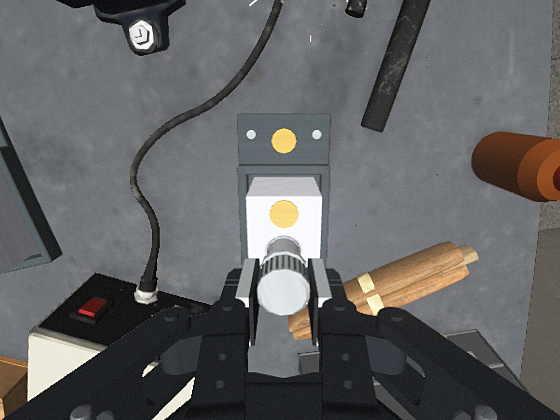

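The gauge is drawn 20 mm, with its shank visible at (283,245), and the housing is still seated with its top at the same height. The wrist carries only the gauge's weight. I'll add a last 1 mm and hand in.

Emit:
carry_out --series '[{"translation": [0, 0, -0.001], "rot": [0, 0, 0]}, {"translation": [0, 0, -0.001], "rot": [0, 0, 0]}, {"translation": [0, 0, -0.001], "rot": [0, 0, 0]}, {"translation": [0, 0, -0.001], "rot": [0, 0, 0]}, {"translation": [0, 0, -0.001], "rot": [0, 0, 0]}]'

```text
time: 20.6
tool_pos: [0.4731, 0.2486, 0.0868]
ee_rot: [[-0.989, 0.148, -0.0], [0.148, 0.989, -0.0], [0.0, -0.0, -1.0]]
wrist_force: [-0.1, 0.0, -1.3]
width: 0.023
grasp_force: 24.6
```

```bash
python3 -c "
from station import env
print(env.state()['tool_pos'],env.hand_in())"
```

```text
the job is handed in; nothing more can be done
[0.47311367 0.24859802 0.08677457] None
```

The job is handed in, with no verdict returned: both housings are seated in their matching nests with the reject gauge home, and the gripper holds the pass gauge drawn about 21 mm, with the groove level with the housing's top.

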